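# Seat the dip probe and hold the spring shutter open at the mark

## Task

Take the dip probe out of its stand and push its thin rod down into the narrow vial of the reading stand until its collar rests on the vial's mouth, guiding it all the way rather than dropping it, and let it go while the shutter is still shut. Then pull the spring-return shutter by its upright tab until its pointer lines up with the edge of the mark clip, and finish while still holding it there, because the spring shuts it as soon as it is let go. Leave the beaker, the brown bottle and the petri dish where they stand.

Things in the scene. Friction and masses are not known exactly. Their poses are not given: they have to be found in the camera images.
- reader: The reading stand, fixed to the bench: white base plate 110 x 235 x 10 mm, origin at the middle of its width on the bench (the plate spans x -63 to +47 mm and y -117 to +117 mm); its x axis points away from the robot, its y axis to the left, z up. At its left end (+y) a white open-fronted tower 64 mm high holds the upright glass vial; at its right runs the low aluminium rail of the shutter, 26 mm high. The shutter slides along the stand's -y axis.
- vial_mouth (a point): Centre of the mouth of the glass vial, level with its rim, 85 mm above the bench; at (3, 70, 85) mm in the reading stand's frame. The vial is fixed. Bore 11 mm, widening like a funnel to 19 mm over the top 15 mm; 71 mm deep; rim 26 mm across outside.
- shutter (a joint): Travel of the spring-return shutter in m: 0 shut (blade before the vial), grows as it is pulled along the stand's -y axis (to the right), end stop at 0.056. The spring pulls it shut with about 3.3 N when shut, rising by 1.1 N per 10 mm. It stays nowhere by itself.
- shutter_tab (a point): Centre of the part to grip of the shutter's black upright tab, which moves with the shutter. The tab is 12 mm thick along the stand's y axis, 30 mm wide along x, and rises from 26 to 68 mm above the bench; this point is 55 mm above the bench, on its middle. Round it the bench stand is at most 31 mm high; there are 85 mm free along +y up to the shutter blade (62 mm high). The nearest part of the vial is 95 mm away along +y.
- pointer_tip (a point): Tip of the shutter's small steel pointer (3 mm wide, 29 mm above the bench) that sticks out towards the robot from the foot of the tab, over the rail; it moves with the shutter and lies at the same y as the tab's middle in the stand's frame.
- mark_edge (a point): The mark: upright 3 mm wide edge of a small aluminium clip (12 x 12 mm, edge up to 31 mm above the bench) standing on the base plate in front of the rail; this point is on the edge, facing the pointer. It is fixed but stands at another place along the rail each time, 26 to 46 mm to the right of the pointer of the shut shutter. Axes parallel to the reading stand's. The pointer is lined up when its y in the stand's frame equals this one's.
- probe_stand: Grey probe stand, fixed to the bench: foot 74 x 74 x 8 mm with a 34 x 34 mm column up to 69 mm, hole 9.5 mm from the top; origin under its middle on the bench.
- probe_grip (a point): Centre of the round black handle of the loose dip probe (35 g), for gripping; handle 14 mm in diameter, 44 mm high, from 24 mm below to 20 mm above this point. z points up along the probe when it stands. At the start the probe stands upright in the probe stand, this point about 97 mm above the bench. When fully in the vial this point is 28 mm above the vial's mouth.
- probe_collar (a point): Underside of the probe's black collar (24 mm across, 4 mm thick), on the probe's axis, 28 mm below point probe_grip. From here the thin steel rod, 6 mm in diameter, goes 60 mm down to its rounded tip. The collar rests on the stand at the start and on the vial's rim when the probe is fully in.
- beaker_near: Bystander: clear beaker, 54 mm wide, 70 mm high; origin under its middle.
- brown_bottle: Bystander: brown bottle with white cap, 52 mm wide, 104 mm high; origin under its middle.
- petri_near: Bystander: petri dish, 90 mm wide, 14 mm high, left of the probe stand; origin under its middle.
Mind the look-alikes: they are no part of the job. Of the things shaped like the part that bears probe_grip, the black one is meant.

How it is judged:
On the way, in this order (a step that is already met when the one before it is completed fails the run):
1. the gripped probe is pushed down into the vial until its collar is at the rim, with the shutter shut (z of probe_collar in the frame of vial_mouth below 0.004 m and horizontal distance between probe_collar and vial_mouth below 0.005 m and angle between probe_collar's own z axis and vertical below 0.12 rad and value of joint shutter below 0.006 m and contact force between the fingers and probe above 0.5 N), for 0.1 s.
2. the probe is let go, fully in the vial, with the shutter still shut (z of probe_collar in the frame of vial_mouth below 0.004 m and horizontal distance between probe_collar and vial_mouth below 0.005 m and angle between probe_collar's own z axis and vertical below 0.12 rad and value of joint shutter below 0.006 m and contact force between the fingers and probe below 0.1 N), for 0.2 s.
At the end, for the whole second after the job is handed in: The probe stands released in the vial, collar within 4 mm of the rim, within 5 mm of its middle and upright within 0.12 rad; the shutter is held by the fingers (contact over 1 N), still, with its pointer within 4 mm of the mark's edge along the rail (z of probe_collar in the frame of vial_mouth below 0.004 m and horizontal distance between probe_collar and vial_mouth below 0.005 m and angle between probe_collar's own z axis and vertical below 0.12 rad and contact force between the fingers and probe below 0.1 N and y of pointer_tip in the frame of mark_edge between -0.004 and 0.004 m and velocity of joint shutter between -0.005 and 0.005 m/s and contact force between the fingers and shutter above 1 N and linear speed of probe below 0.02 m/s); the arm keeps its last pose, push and grip.
It fails at once if the beaker is shifted by more than 3 cm (distance of beaker_near from where it was at the start of the episode above 0.03 m).
It fails at once if the brown bottle is shifted by more than 3 cm (distance of brown_bottle from where it was at the start of the episode above 0.03 m).
It fails at once if the petri dish is shifted by more than 3 cm (distance of petri_near from where it was at the start of the episode above 0.03 m).
It also fails if it takes over 48 s, if anything falls off the work surface, if the arm or the gripper's body presses on something with over 40 N, if the wrist force passes 120 N, or if a joint passes its speed limit or range.

## Robot

A 6-joint arm with a two-finger parallel gripper is mounted at the origin on a cart in front of the work surface, level with it; the furniture and walls round the work are solid. World frame = base frame: x ahead of the robot, y to its left, z up, the work surface at z = 0. Lengths are in m, angles in rad, forces in N, time in s.
With the tool pointing down it reaches from about 0.35 to 0.975 m from the base axis. Payload 4.9 kg.
Tool frame: the origin (TCP) lies midway between the tips of the shut fingers; the grasp point (between the pads) lies 19 mm behind it; z points along the fingers, y is the direction in which the jaws open and shut (so a half turn about z gives the same grasp; the last joint's range is limited). The gripper opens to 85 mm and grips with 20 to 120 N. Pads are 22 mm wide; open, the fingers measure 114 mm over their backs; the gripper's body (76 mm by 85 mm) begins 54 mm behind the grasp point. The pads swing forward as they close: fully open they stand 13 mm farther back than shut.
Start: joints at [-1.262, 0.053, 1.613, -0, 1.476, -0.119], TCP at [0.259, -0.569, 0.231] pointing down, gripper open.
Joint ranges: [-3.01, 3.01], [-1.01, 2.22], [0.06, 2.58], [-1.02, 4.17], [0.09, 2.62], [-3.14, 3.14]. Speed limits (rad/s): [2.57, 2.57, 3.14, 3.14, 3.14, 3.14].

## Interface

Orientations are given as a rotation vector (axis times angle).
In Python, from station import ctrl gives the robot as it stands.
- The arm moves only by the tool play_rows, never from a script. Its argument "motion" is a list that holds one entry, the list of rows, each a list of 7 numbers: the closure, from -1 (fully open) to 1 (shut), then the shift along the tool's x, y, z in cm, then the turn, a rotation vector about the tool's x, y, z in degrees. A call has 1 to 20 rows; each row is the pose to reach, as a shift and turn from the pose measured when the call began, along the tool's axes at that moment; what a row does not reach only later rows make up. A row lasts 1/8 s, in which the tool goes at most 62.5 mm and 10.7 degrees, less where a joint would pass 70% of its speed; a pose out of reach is approached as far as the arm can. A call with a gripper value outside its range is refused whole. The fingers move at their own pace and stop on an object; "newtons" is the grip in N (left out, the last holds). Time passes only in rows, so rows that repeat a pose let the fingers close. It gives the time, the measured TCP pose, the force and the opening at its end, in the units of the state.
- ctrl.get_obs(): the state, without advancing time (a new reading comes with each control period).
- ctrl.get_image(name): name is "scene" or "side" or "wrist"; returns a dict with "color" (384x512x3 uint8, red, green, blue), "mtx" (3x3 intrinsics, pixels), "T" (4x4, takes a point from camera to world coordinates). Camera axes: x right, y up, looking along -z (the intrinsics and any distortion apply to the point x, -y, -z); pixel columns grow to the right and rows downward; lengths in m; the calibration is good to about 2 mm. A picture is of the moment at which its call begins. There is no depth.
- ctrl.finish_job(): hands the job in, once; it reports no verdict.
The state is a dict: "t": time; "q": joint angles; "dq": joint speeds; "effort": joint torques, N m; "tool_pos": TCP position; "tool_rot": TCP orientation; "contact_force": force on the tool from outside, world axes, zero at the start; "wrist_torque": the same for the moment, N m; "opening": finger opening in m.
Only numpy, scipy, OpenCV 4.12 (cv2) and the standard library are available. Lean on these libraries where they do the work, as an engineer would, in place of code of your own. Each camera call takes 0.05 s, during which the arm holds its last target.

## Working session

There is one attempt and no reset: what is moved stays moved. The work goes in short steps, Python scripts to look and compute and a tool call to move; the robot and the scene stay as the last step left them, time stands still between calls to the robot, and variables do not carry over. Pictures are saved under pics/ and viewed, and the job is handed in when it is done.

Besides the shell and the picture viewer there is one more tool, called after "Emit:" by a JSON object that holds its "name" and its "arguments", one argument or row to a line. play_rows: Moves the arm, as the interface text tells. Its arguments: {"type":"object","properties":{"motion":{"type":"array"},"newtons":{"type":"number"}},"required":["motion"]}

```bash
mkdir -p pics; ls
cat > h.py <<'E'
import numpy as np, cv2
from station import ctrl
def snap(name,fn,scale=1):
    im=ctrl.get_image(name); np.savez('pics/'+fn+'.npz',color=im['color'],mtx=im['mtx'],T=im['T'])
    cv2.imwrite('pics/'+fn+'.png',cv2.cvtColor(im['color'],cv2.COLOR_RGB2BGR)); return im
def load(fn): return dict(np.load('pics/'+fn+'.npz'))
def ray(im,u,v):
    K=im['mtx'];d=np.array([(u-K[0,2])/K[0,0],-(v-K[1,2])/K[1,1],-1.]);T=im['T']
    d=T[:3,:3]@d; return T[:3,3],d/np.linalg.norm(d)
def plane(im,u,v,z):
    o,d=ray(im,u,v); return o+d*(z-o[2])/d[2]
def tri(a,pa,b,pb):
    o1,d1=ray(a,*pa);o2,d2=ray(b,*pb)
    A=np.stack([d1,-d2],1);s=np.linalg.lstsq(A,o2-o1,rcond=None)[0]
    p,q=o1+s[0]*d1,o2+s[1]*d2; return (p+q)/2,np.linalg.norm(p-q)
def proj(im,P):
    T=im['T'];c=T[:3,:3].T@(np.array(P)-T[:3,3]);K=im['mtx']
    return np.array([K[0,0]*c[0]/-c[2]+K[0,2],K[1,1]*-c[1]/-c[2]+K[1,2]])
def crop(fn,u0,v0,u1,v1,s,out):
    c=cv2.imread('pics/'+fn+'.png')[v0:v1,u0:u1]
    cv2.imwrite('pics/'+out+'.png',cv2.resize(c,None,fx=s,fy=s,interpolation=cv2.INTER_CUBIC))
E
python3 - <<'E'
from h import *
for n in ['scene','side','wrist']:
    im=snap(n,n+'0'); print(n,im['T'].round(3).tolist(),im['mtx'].round(1).tolist(), [k for k in im])
print(ctrl.get_obs())
E
```

```text
pics
scene [[-0.831, 0.244, -0.5, 0.054], [-0.556, -0.385, 0.737, 0.81], [-0.013, 0.89, 0.456, 0.552], [0.0, 0.0, 0.0, 1.0]] [[406.0, 0.0, 252.6], [0.0, 406.0, 188.5], [0.0, 0.0, 1.0]] ['color', 'mtx', 'T']
side [[-0.979, 0.099, -0.177, 0.358], [-0.203, -0.41, 0.889, 1.067], [0.015, 0.907, 0.421, 0.562], [0.0, 0.0, 0.0, 1.0]] [[397.3, 0.0, 253.5], [0.0, 397.3, 187.7], [0.0, 0.0, 1.0]] ['color', 'mtx', 'T']
wrist [[0.414, 0.869, 0.27, 0.327], [-0.91, 0.396, 0.121, -0.537], [-0.002, -0.296, 0.955, 0.373], [0.0, 0.0, 0.0, 1.0]] [[297.2, 0.0, 258.1], [0.0, 297.2, 194.8], [0.0, 0.0, 1.0]] ['color', 'mtx', 'T']
{'t': 0.15, 'q': array([-1.26201443e+00,  5.32061993e-02,  1.61398220e+00,  3.55598304e-06,
        1.47603692e+00, -1.18994382e-01]), 'dq': array([-0.00045059, -0.00144337, -0.00413022,  0.00016848, -0.00211694,
        0.00083069]), 'effort': array([ 5.67202296e-04, -3.94241595e+01, -3.70721912e+01, -8.26545624e-05,
        4.68855986e-03, -1.35706938e-05]), 'tool_pos': array([ 0.25913243, -0.56820191,  0.23034269]), 'tool_rot': array([-3.06841668e+00, -6.66492123e-01,  2.37339999e-04]), 'contact_force': array([-0.10186899,  0.11370235,  0.34428949]), 'wrist_torque': array([ 0.05517362,  0.00684255, -0.02827268]), 'opening': 0.0860084509729497}
```

View pics/scene0.png

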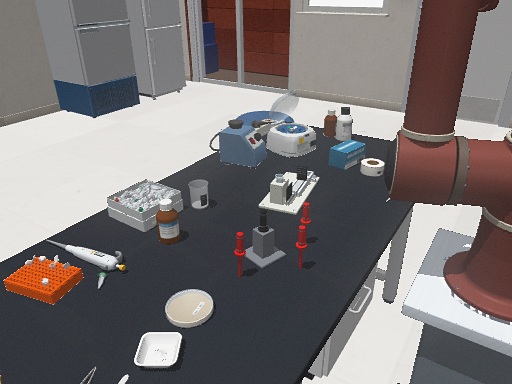

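View pics/side0.png

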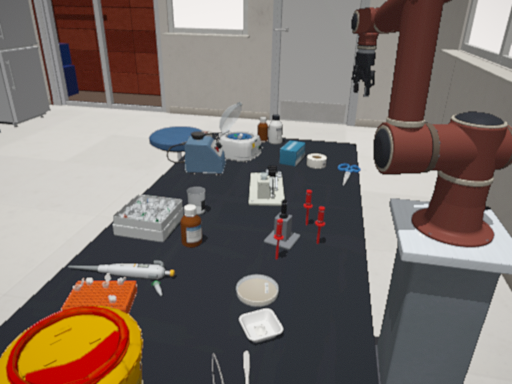

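View pics/wrist0.png

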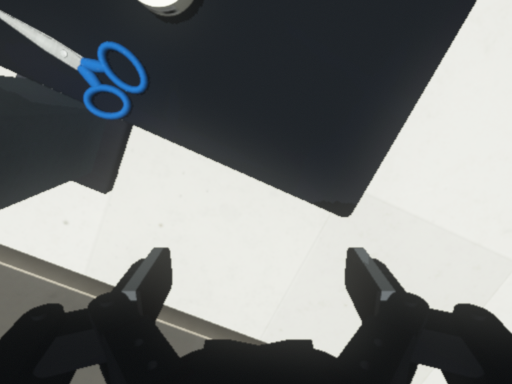

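Black probe stands in the grey stand (scene ≈(263,220), side ≈(284,210)); three red look-alikes stand round it. I'll enlarge to confirm.

Run:
```python
from h import *
crop('scene0',215,160,345,290,4,'c1'); crop('side0',230,160,350,270,5,'c2')
```

```text
(no output)
```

View pics/c1.png

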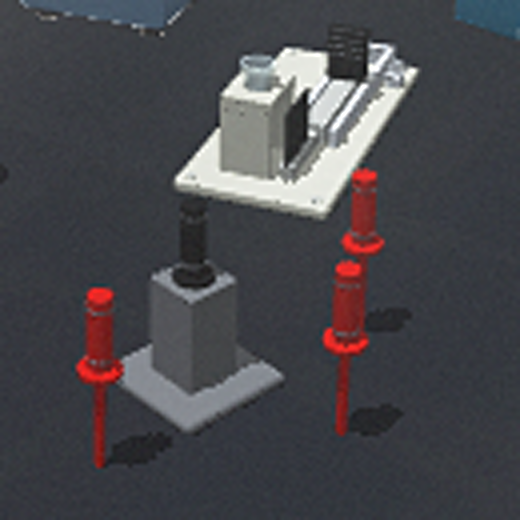

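View pics/c2.png

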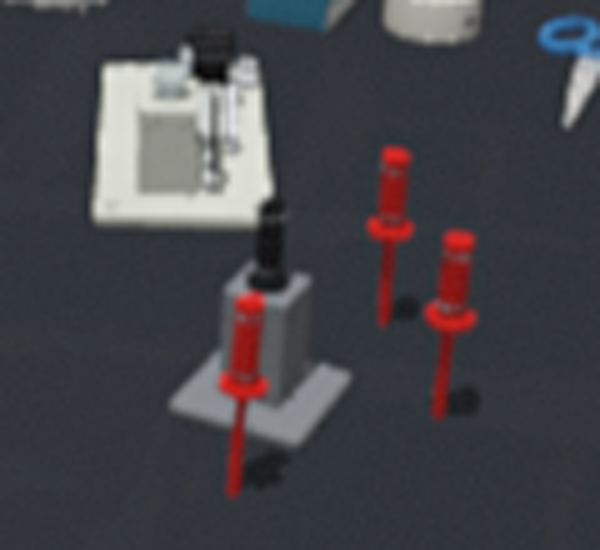

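The black handle is the only black one: scene (263,215) / side (284,208); the reds at scene (240,245), (302,240), (306,215) are look-alikes. Measuring.

Run:
```python
from h import *
a=load('scene0');b=load('side0')
S=lambda x,y:(215+x/4-.375,160+y/4-.375); D=lambda x,y:(230+x/5-.4,160+y/5-.4)
for n,p,q,z in [('htop',(194,205),(272,206),.117),('collar',(194,276),(268,280),.071),('mouth',(259,60),(172,68),.085)]:
    print(n,plane(a,*S(*p),z).round(4),plane(b,*D(*q),z).round(4),tri(a,S(*p),b,D(*q)))
for n,p in [('nl',(178,188)),('nearL?',(325,215)),('nr',(418,70)),('far',(283,47))]: print(n,plane(a,*S(*p),.01).round(4))
for n,p in [('A',(92,222)),('B',(272,222)),('C',(256,62)),('D',(104,62))]: print(n,plane(b,*D(*p),.01).round(4))
for n,p in [('r1',(98,465)),('r2',(342,432)),('r3',(362,318))]: print(n,plane(a,*S(*p),0).round(4))
for n,u in [('bottle',(169,240)),('beaker',(200,206)),('petri',(190,309))]: print(n,plane(a,*u,0.0).round(3))
for n,p in [('s1',(190,425)),('s2',(285,378)),('s3',(117,355))]: print(n,plane(a,*S(*p),0.008).round(4))
```

```text
htop [0.4542 0.1806 0.117 ] [0.4558 0.1861 0.117 ] (array([0.45713205, 0.17592018, 0.11277071]), np.float64(0.001744368421277158))
collar [0.4554 0.1788 0.071 ] [0.4566 0.1788 0.071 ] (array([0.4567933 , 0.17661415, 0.06956216]), np.float64(0.00038170365939702407))
mouth [ 0.5507 -0.053   0.085 ] [ 0.5487 -0.0511  0.085 ] (array([ 0.54849185, -0.04924141,  0.08641678]), np.float64(0.0011555215966383041))
nl [0.5739 0.0126 0.01  ]
nearL? [ 0.4736 -0.0091  0.01  ]
nr [ 0.5176 -0.2412  0.01  ]
far [ 0.6266 -0.2227  0.01  ]
A [0.5828 0.021  0.01  ]
B [ 0.4764 -0.0043  0.01  ]
C [ 0.5217 -0.2525  0.01  ]
D [ 0.6284 -0.2263  0.01  ]
r1 [0.4591 0.2672 0.    ]
r2 [0.3644 0.1733 0.    ]
r3 [0.4052 0.0705 0.    ]
bottle [0.678 0.25  0.   ]
beaker [0.723 0.083 0.   ]
petri [0.481 0.397 0.   ]
s1 [0.431  0.2213 0.008 ]
s2 [0.409  0.1572 0.008 ]
s3 [0.5005 0.19   0.008 ]
```

Emit:
{"name": "play_rows", "arguments": {
  "motion": [
    [[-1,20,-25,-5,0,0,6],[-1,20,-25,-5,0,0,6],[-1,20,-25,-5,0,0,6],[-1,20,-25,-5,0,0,6],[-1,40.2,-49.6,-5,0,0,12],[-1,40.2,-49.6,-5,0,0,12],[-1,40.2,-49.6,-5,0,0,12],[-1,40.2,-49.6,-5,0,0,12],[-1,40.2,-49.6,-5,0,0,12],[-1,40.2,-49.6,-5,0,0,12],[-1,40.2,-49.6,-5,0,0,12],[-1,40.2,-49.6,-5,0,0,12],[-1,40.2,-49.6,-5,0,0,12],[-1,40.2,-49.6,-5,0,0,12],[-1,40.2,-49.6,-5,0,0,12]]
  ]
}}

```text
t: 2.02
tool_pos: [0.4191, 0.0489, 0.2812]
tool_rot: [-3.122, -0.339, 0.0]
contact_force: [0.2, 0.6, -0.4]
opening: 0.0857
```

Run:
```python
from h import *
im=snap('wrist','w1'); o=ctrl.get_obs(); print(o['t'],o['tool_pos'],o['tool_rot'],o['q'],o['dq'].round(3),im['T'].round(3).tolist())
```

```text
2.075 [0.41914483 0.04906744 0.28124781] [-3.12164123e+00 -3.39694306e-01  2.23513578e-04] [-6.12040268e-02 -4.86928187e-01  1.98981611e+00  1.48075610e-03
  1.63910207e+00  1.29290781e+00] [ 0.007  0.003 -0.003  0.001 -0.001  0.002] [[0.214, 0.933, 0.29, 0.492], [-0.977, 0.205, 0.062, 0.065], [-0.002, -0.296, 0.955, 0.424], [0.0, 0.0, 0.0, 1.0]]
```

View pics/w1.png

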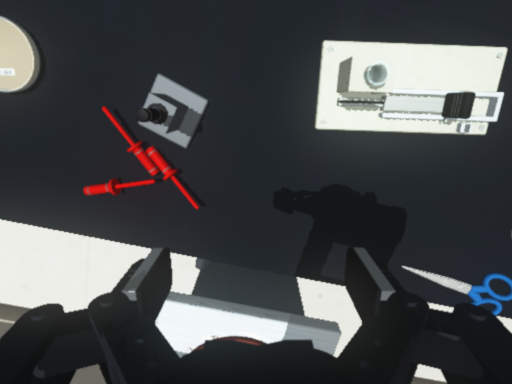

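Wrist view: probe (152,115) in its stand (173,110); red ones now lie fallen around (145,165); reader plate at (410,87) with vial (376,75), tab (459,105), clip (463,128). Enlarging.

Run:
```python
from h import *
crop('w1',75,60,235,215,5,'w1a'); crop('w1',305,30,512,145,3.8,'w1b')
```

```text
(no output)
```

View pics/w1a.png

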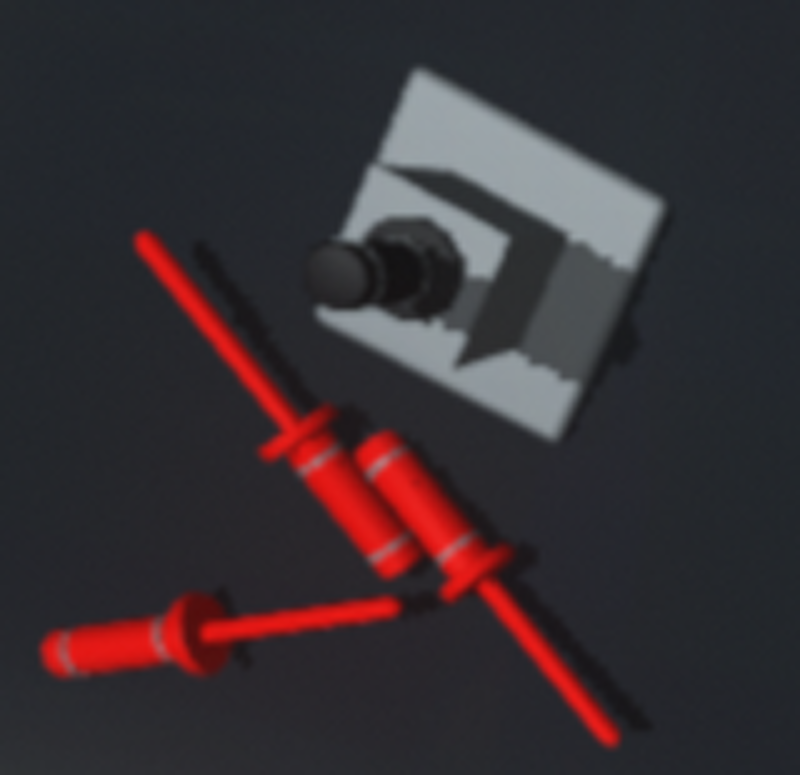

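View pics/w1b.png

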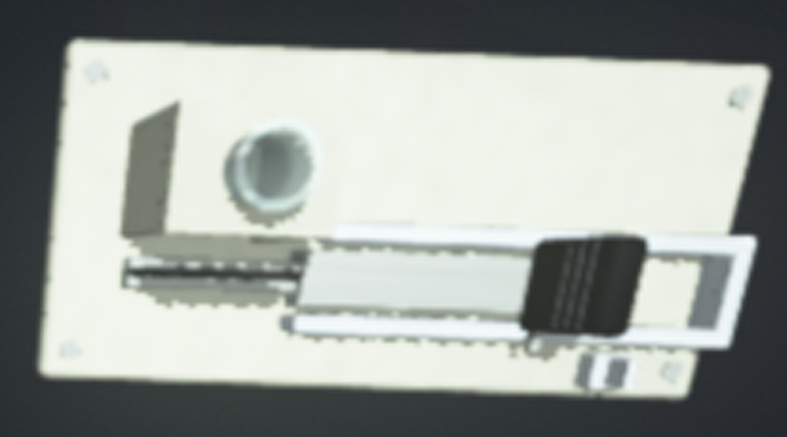

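Run:
```python
from h import *
w=load('w1')
A=lambda x,y:(75+x/5-.4,60+y/5-.4); B=lambda x,y:(305+x/3.8-.37,30+y/3.8-.37)
print('htop',plane(w,*A(338,274),.117).round(4),'collar',plane(w,*A(412,268),.073).round(4))
c=[plane(w,*B(*p),.01) for p in [(75,42),(768,68),(688,396),(42,376)]]
print(np.array(c).round(4))
fl,fr,nr,nl=c
ya=(fl-fr+nl-nr)[:2];ya/=np.linalg.norm(ya);xa=(fl-nl+fr-nr)[:2];xa/=np.linalg.norm(xa)
print('y',ya,'x',xa,np.linalg.norm(fl-fr),np.linalg.norm(fl-nl), np.degrees(np.arctan2(xa[1],xa[0])),np.degrees(np.arctan2(-ya[0],ya[1])))
th=np.arctan2(-ya[0],ya[1]);R=np.array([[np.cos(th),-np.sin(th)],[np.sin(th),np.cos(th)]])
m=sum(c)[:2]/4; o=m-R@[-.008,0]; print('origin',o,'th',th, 'vial from plate',o+R@[.003,.07])
print('mouth',plane(w,*B(272,166),.085).round(4), 'tab top',plane(w,*B(587,286),.068).round(4))
loc=lambda P:R.T@(P[:2]-o)
for n,p,z in [('tab',(587,286),.068),('clip l',(588,372),.031),('clip b',(605,372),.031),('clip r',(630,372),.031),('mouth',(272,166),.085),('ptr',(536,345),.029)]:
  print(n,loc(plane(w,*B(*p),z)).round(4))
print(R)
```

```text
htop [0.456  0.1762 0.117 ] collar [0.4558 0.1758 0.073 ]
[[ 5.823e-01  2.000e-04  1.000e-02]
 [ 6.240e-01 -2.271e-01  1.000e-02]
 [ 5.187e-01 -2.479e-01  1.000e-02]
 [ 4.756e-01 -1.840e-02  1.000e-02]]
y [-0.18264185  0.98317951] x [0.98318982 0.18258638] 0.23104258141222667 0.10832459723204202 10.520445361009882 10.523678097984158
origin [ 0.55800494 -0.12184327] th 0.183672832229838 vial from plate [ 0.54816955 -0.05247278]
mouth [ 0.5476 -0.0505  0.085 ] tab top [ 0.5387 -0.1602  0.068 ]
tab [-0.0259 -0.0341]
clip l [-0.0533 -0.0648]
clip b [-0.0531 -0.0706]
clip r [-0.0528 -0.0791]
mouth [0.0028 0.072 ]
ptr [-0.045  -0.0464]
[[ 0.98317951 -0.18264185]
 [ 0.18264185  0.98317951]]
```

Emit:
{"name": "play_rows", "arguments": {
  "motion": [
    [[-1,6.3,-11.6,8,0,0,0],[-1,6.3,-11.6,8,0,0,0],[-1,6.3,-11.6,8,0,0,0],[-1,6.3,-11.6,8,0,0,0],[-1,6.3,-11.6,8,0,0,0]]
  ]
}}

```text
t: 2.7
tool_pos: [0.456, 0.1754, 0.2021]
tool_rot: [-3.122, -0.339, -0.001]
contact_force: [-0.0, 0.3, 0.2]
opening: 0.0857
```

Run:
```python
from h import *
im=snap('wrist','w2'); o=ctrl.get_obs(); print(o['t'],o['tool_pos'],o['tool_rot'])
P=o['tool_pos']
for z in (.117,.097,.073): print(z,proj(im,[P[0],P[1],z]))
crop('w2',150,150,350,300,4,'w2a')
```

```text
2.75 [0.45621476 0.17522094 0.20251859] [-3.12198722e+00 -3.37785543e-01 -2.36413579e-03]
0.117 [258.81683972 199.08793558]
0.097 [258.79413703 191.99898416]
0.073 [258.7709512 184.7591726]
```

View pics/w2.png

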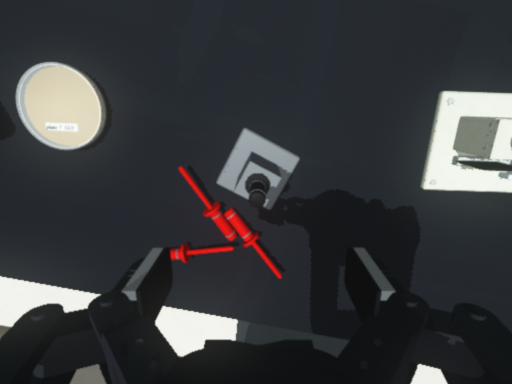

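View pics/w2a.png

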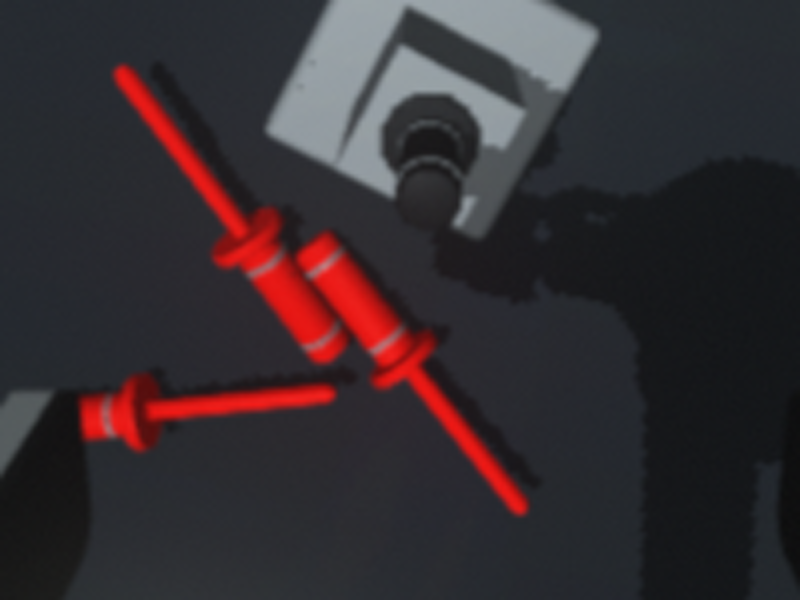

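Handle top at (256.6,199.6), predicted for TCP axis (258.8,199.1): about 1 mm off. Descend and grip.

Emit:
{"name": "play_rows", "arguments": {
  "motion": [
    [[-1,0,-0.1,6,0,0,0],[-1,0,-0.1,10,0,0,0],[-1,0,-0.1,12,0,0,0],[-1,0,-0.1,12,0,0,0],[0.2,0,-0.1,12,0,0,0],[0.6,0,-0.1,12,0,0,0],[1,0,-0.1,12,0,0,0],[1,0,-0.1,12,0,0,0],[1,0,-0.1,12,0,0,0],[1,0,-0.1,12,0,0,0]]
  ],
  "newtons": 50
}}

```text
t: 4.0
tool_pos: [0.4566, 0.1766, 0.0832]
tool_rot: [-3.122, -0.338, -0.004]
contact_force: [-0.7, -0.2, 5.2]
opening: 0.0126
```

Run:
```python
from h import *
im=snap('wrist','w3'); o=ctrl.get_obs(); print(o['t'],o['tool_pos'],o['tool_rot'],o['contact_force'],o['opening'])
```

```text
4.05 [0.45655534 0.17658269 0.08315935] [-3.12173666 -0.33801757 -0.00366496] [0.45337806 0.1203193  4.69606619] 0.012651495288485285
```

View pics/w3.png

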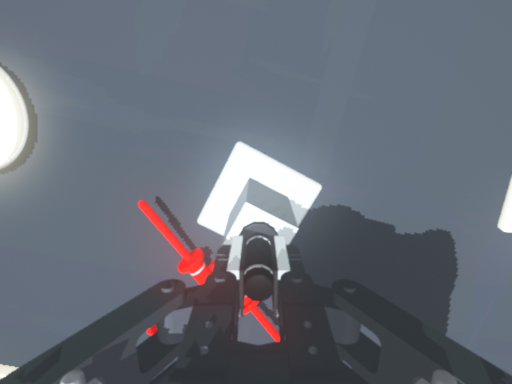

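Emit:
{"name": "play_rows", "arguments": {
  "motion": [
    [[1,0,0,-3,0,0,0],[1,0,0,-7,0,0,0],[1,0,0,-11.5,0,0,0],[1,0,0,-12,0,0,0],[1,1.4,8,-12,0,0,0],[1,2.8,16,-12,0,0,0],[1,4.1,22,-12,0,0,-1],[1,4.1,24.2,-12,0,0,-1],[1,4.1,24.2,-12,0,0,-1],[1,4.1,24.2,-12,0,0,-1],[1,4.1,24.2,-12,0,0,-1]]
  ]
}}

```text
t: 5.42
tool_pos: [0.5475, -0.05, 0.2021]
tool_rot: [-3.118, -0.368, -0.002]
contact_force: [-0.8, 0.5, -0.4]
opening: 0.0124
```

Run:
```python
from h import *
for n in ['wrist','scene','side']: im=snap(n,n[0:2]+'4')
o=ctrl.get_obs(); print(o['t'],o['tool_pos'],o['tool_rot'],o['contact_force'],o['opening'])
crop('sc4',230,120,350,230,5,'sc4a');crop('si4',220,110,340,220,5,'si4a')
```

```text
5.575 [ 0.54791422 -0.05011602  0.20288588] [-3.11834913 -0.36796315 -0.00381887] [-0.27261128  0.36685993 -0.84560183] 0.012663506422456177
```

View pics/wr4.png

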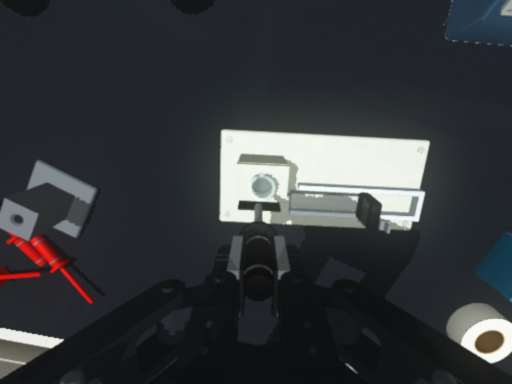

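View pics/sc4a.png

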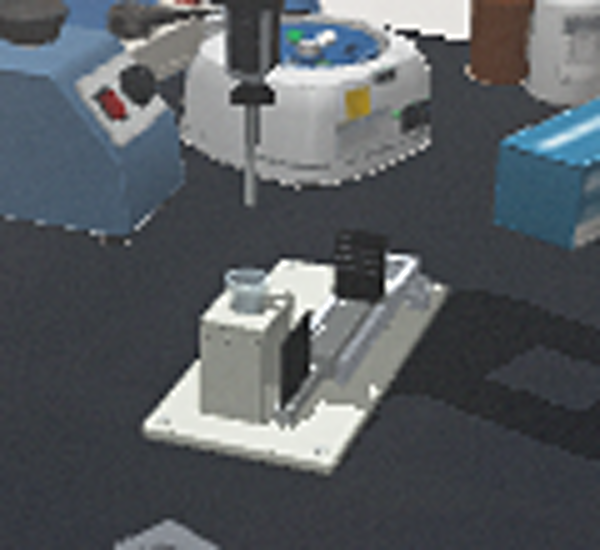

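View pics/si4a.png

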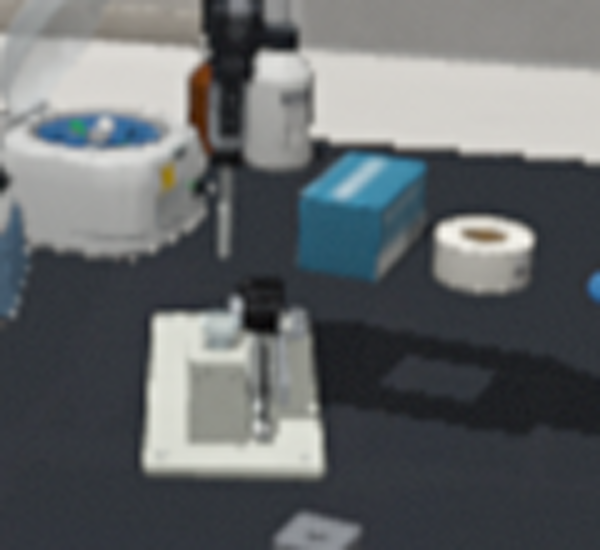

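Run:
```python
from h import *
o=ctrl.get_obs();P=o['tool_pos']
a=load('sc4');b=load('si4');w=load('wr4')
f=lambda p,u,v,s:((p[0]-u+.4)*s,(p[1]-v+.4)*s)
for n,dz in [('collar',-.0142),('tip',-.0742),('mouth',.085-P[2])]:
    X=P+[0,0,dz]; print(n,X[2].round(4),'sc',np.round(f(proj(a,X),230,120,5)),'si',np.round(f(proj(b,X),220,110,5)),'w',proj(w,X).round(1))
crop('wr4',205,120,435,310,3.4,'wr4a')
```

```text
collar 0.1887 sc [254.  96.] si [228. 158.] w [259.1 237.1]
tip 0.1287 sc [252. 203.] si [225. 253.] w [259.1 203.6]
mouth 0.085 sc [251. 278.] si [223. 319.] w [259.  188.1]
```

View pics/wr4a.png

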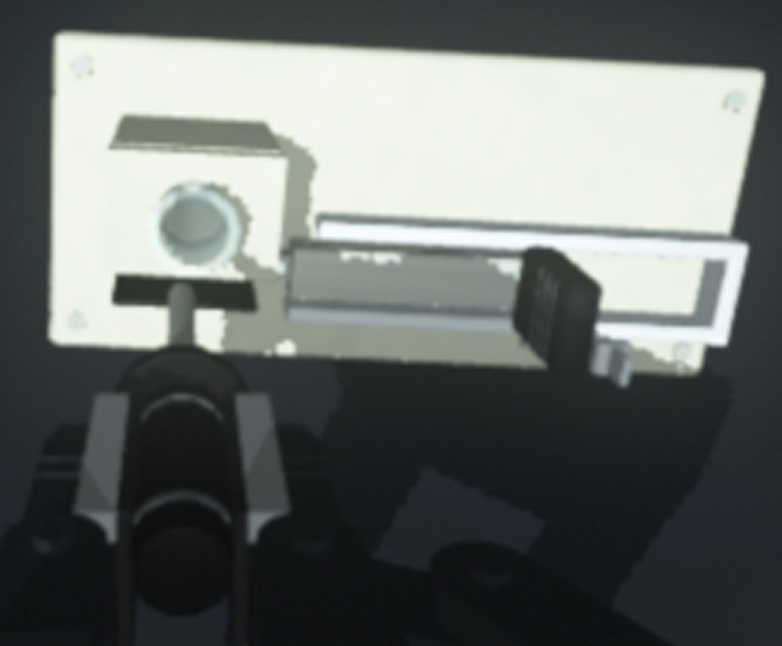

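Emit:
{"name": "play_rows", "arguments": {
  "motion": [
    [[1,0.15,0.35,0,0,0,0],[1,0.15,0.35,2,0,0,0],[1,0.15,0.35,3.3,0,0,0],[1,0.15,0.35,3.3,0,0,0],[1,0.15,0.35,3.3,0,0,0]]
  ]
}}

```text
t: 6.2
tool_pos: [0.5502, -0.0531, 0.1697]
tool_rot: [-3.118, -0.368, -0.003]
contact_force: [1.1, 0.5, 0.1]
opening: 0.0128
```

Run:
```python
from h import *
for n in ['wrist','scene']: im=snap(n,n[0:2]+'5')
o=ctrl.get_obs();P=o['tool_pos']; print(o['t'],P,o['tool_rot'],o['contact_force'],o['opening'])
a=load('sc5');w=load('wr5')
f=lambda p,u,v,s:((p[0]-u+.4)*s,(p[1]-v+.4)*s)
for n,dz in [('collar',-.0142),('tip',-.0742),('mouth',.085-P[2])]:
    X=P+[0,0,dz]; print(n,X[2].round(4),'sc',np.round(f(proj(a,X),230,120,5)),'w',np.round(f(proj(w,X),195,120,6)))
crop('wr5',195,120,325,220,6,'wr5a')
crop('sc5',230,120,350,230,5,'sc5a')
```

```text
6.3 [ 0.55064388 -0.05320213  0.17049857] [-3.11864448 -0.36797806 -0.00534102] [ 0.22234826 -0.85910457 -1.11006148] 0.012506190903886594
collar 0.1563 sc [252. 152.] w [386. 705.]
tip 0.0963 sc [250. 256.] w [386. 504.]
mouth 0.085 sc [249. 275.] w [385. 477.]
```

View pics/wr5a.png

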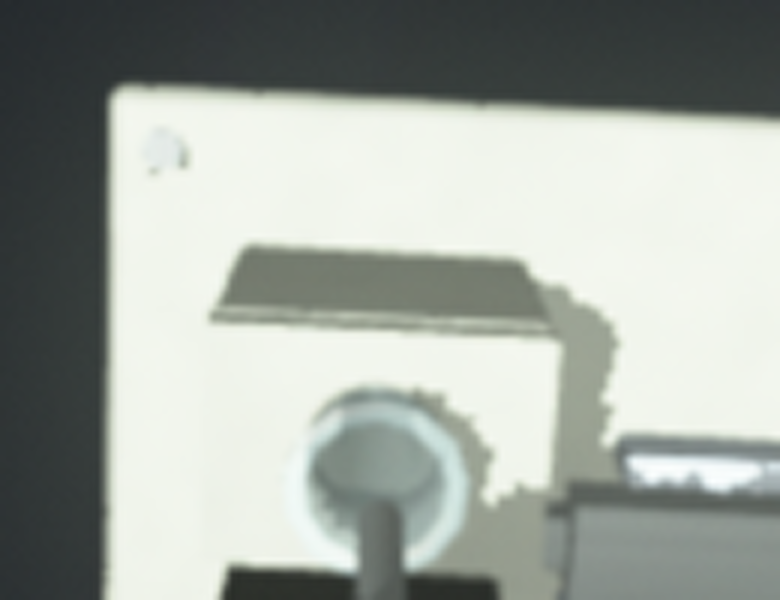

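View pics/sc5a.png

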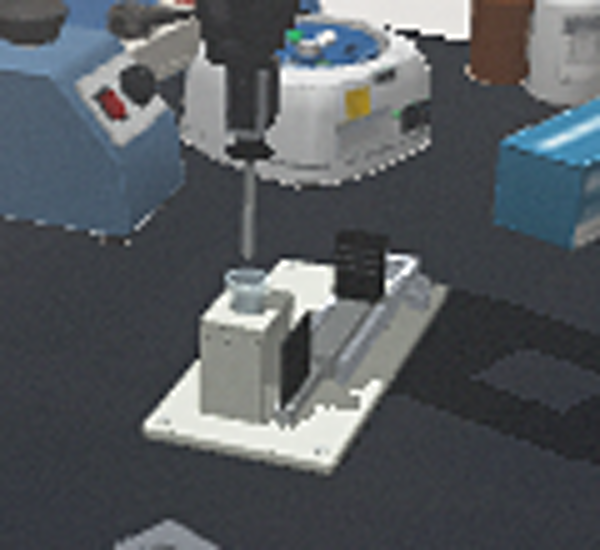

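Tip (381,507 in crop) is over the mouth (ring centre ≈(385,480)); scene agrees (rod 248, rim 248). Insert.

Emit:
{"name": "play_rows", "arguments": {
  "motion": [
    [[1,0,0.05,1,0,0,0],[1,0,0.05,2,0,0,0],[1,0,0.05,3,0,0,0],[1,0,0.05,4,0,0,0],[1,0,0.05,4.8,0,0,0],[1,0,0.05,5.5,0,0,0],[1,0,0.05,6.1,0,0,0],[1,0,0.05,6.5,0,0,0],[1,0,0.05,6.5,0,0,0]]
  ]
}}

```text
t: 7.42
tool_pos: [0.5508, -0.0536, 0.1052]
tool_rot: [-3.119, -0.368, -0.005]
contact_force: [0.4, 0.6, -0.7]
opening: 0.0121
```

Run:
```python
from h import *
for n in ['wrist','scene']: im=snap(n,n[0:2]+'6')
o=ctrl.get_obs();P=o['tool_pos']; print(o['t'],P,o['tool_rot'],o['contact_force'],o['opening'])
crop('sc6',230,120,350,230,5,'sc6a')
```

```text
7.525 [ 0.55114266 -0.05365588  0.10572695] [-3.11883602 -0.36790579 -0.00592819] [-0.00160873 -0.07380237 -0.92648028] 0.012582883253537605
```

View pics/sc6a.png

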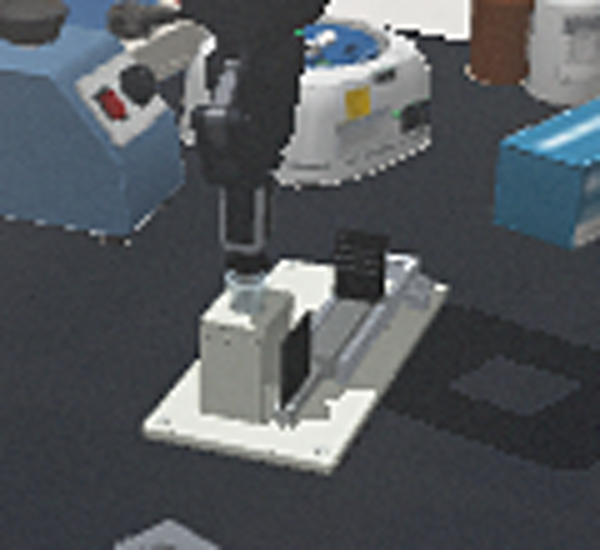

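View pics/wr6.png

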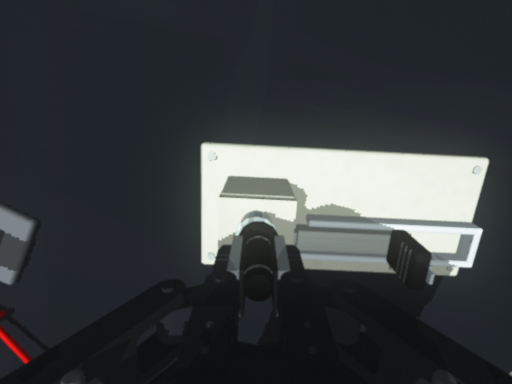

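Emit:
{"name": "play_rows", "arguments": {
  "motion": [
    [[1,0,0,0.3,0,0,0],[1,0,0,0.5,0,0,0],[1,0,0,0.65,0,0,0],[1,0,0,0.75,0,0,0],[1,0,0,0.75,0,0,0],[1,0,0,0.75,0,0,0]]
  ]
}}

```text
t: 8.28
tool_pos: [0.5513, -0.0536, 0.0991]
tool_rot: [-3.119, -0.368, -0.006]
contact_force: [-3.5, 0.6, 5.6]
opening: 0.0125
```

Run:
```python
from h import *
for n in ['side','scene']: im=snap(n,n[0:2]+'7')
o=ctrl.get_obs();P=o['tool_pos']; print(o['t'],P,o['tool_rot'],o['contact_force'],o['opening'])
crop('sc7',255,150,315,220,8,'sc7a')
```

```text
8.375 [ 0.55128561 -0.05365251  0.099134  ] [-3.11886691 -0.36805107 -0.00581255] [-3.06968835  0.49655355  5.1538088 ] 0.012379871813304306
```

View pics/sc7a.png

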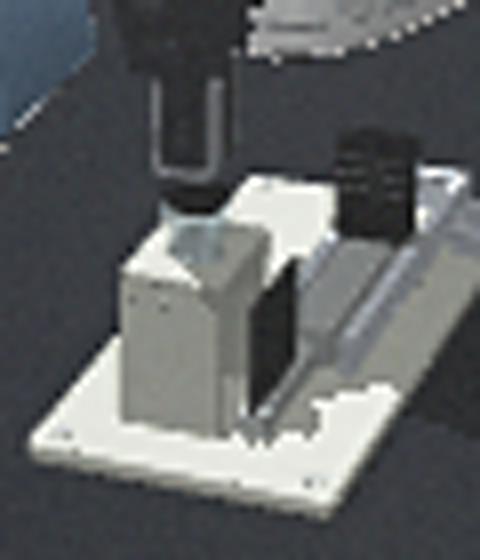

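Emit:
{"name": "play_rows", "arguments": {
  "motion": [
    [[1,-0.15,0,0.1,0,0,0],[1,-0.15,0,0.15,0,0,0],[1,-0.15,0,0.15,0,0,0],[1,-0.15,0,0.15,0,0,0]]
  ]
}}

```text
t: 8.88
tool_pos: [0.551, -0.0538, 0.0991]
tool_rot: [-3.119, -0.368, -0.011]
contact_force: [-0.3, 2.4, 6.5]
opening: 0.0124
```

Emit:
{"name": "play_rows", "arguments": {
  "motion": [
    [[1,0,0,0,0,0,0],[0.6,0,0,0,0,0,0],[0,0,0,0,0,0,0],[-0.4,0,0,0,0,0,0],[-0.4,0,0,0,0,0,0],[-0.4,0,0,0,0,0,0]]
  ]
}}

```text
t: 9.62
tool_pos: [0.551, -0.0538, 0.0991]
tool_rot: [-3.119, -0.368, -0.01]
contact_force: [-0.5, 0.1, 0.6]
opening: 0.0596
```

Run:
```python
from h import *
for n in ['side','scene','wrist']: im=snap(n,n[0:2]+'8')
o=ctrl.get_obs();P=o['tool_pos']; print(o['t'],P,o['tool_rot'],o['contact_force'],o['opening'])
crop('sc8',255,150,315,220,8,'sc8a')
```

```text
9.775 [ 0.55106201 -0.05383858  0.09914869] [-3.11891437 -0.36800761 -0.01055989] [-0.06386663 -0.19186015 -0.04025277] 0.059661667887531654
```

View pics/sc8a.png

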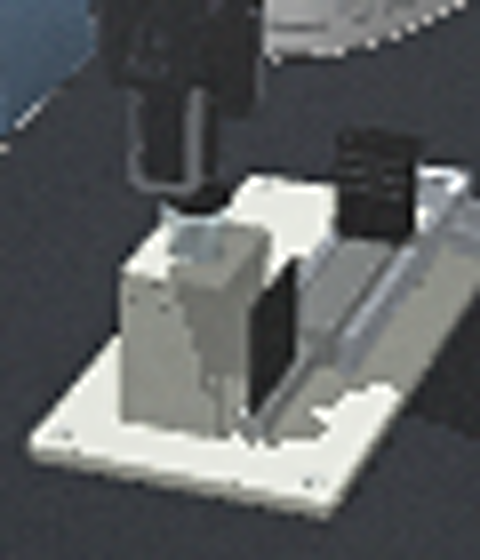

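View pics/wr8.png

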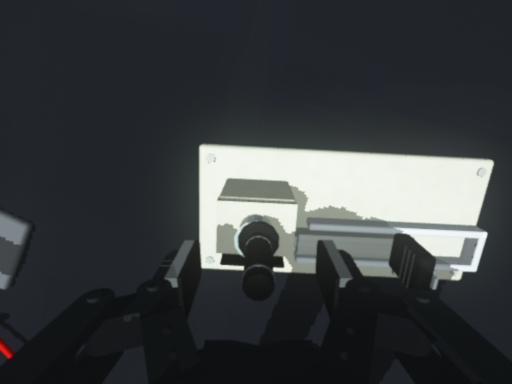

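Emit:
{"name": "play_rows", "arguments": {
  "motion": [
    [[-0.4,0,0,-3,0,0,0],[-0.4,0,0,-7,0,0,0],[-0.4,0,0,-10,0,0,0],[-0.4,-5,3,-10,0,0,1],[-0.4,-10,6,-10,0,0,2],[-0.4,-15,9,-10,0,0,2.9],[-0.4,-15.7,9.2,-10,0,0,2.9],[-0.4,-15.7,9.2,-10,0,0,2.9],[-0.4,-15.7,9.2,-10,0,0,2.9]]
  ]
}}

```text
t: 10.9
tool_pos: [0.4199, -0.1794, 0.1982]
tool_rot: [-3.127, -0.291, -0.011]
contact_force: [-0.1, -1.1, 0.4]
opening: 0.06
```

Run:
```python
from h import *
for n in ['scene','wrist']: im=snap(n,n[0:2]+'9')
o=ctrl.get_obs();P=o['tool_pos']; print(o['t'],P,o['tool_rot'],o['contact_force'],o['opening'])
crop('sc9',255,150,315,220,8,'sc9a')
```

```text
11.0 [ 0.4198661  -0.17926502  0.19806769] [-3.12651623 -0.29196477 -0.01042263] [-0.56895344 -0.11581677  0.18872877] 0.05967105920196321
```

View pics/sc9a.png

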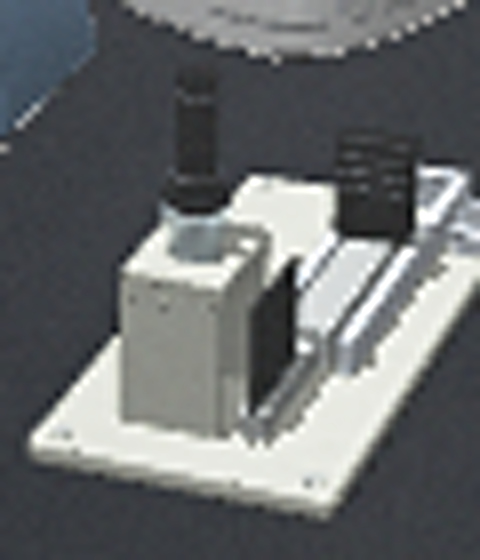

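View pics/wr9.png

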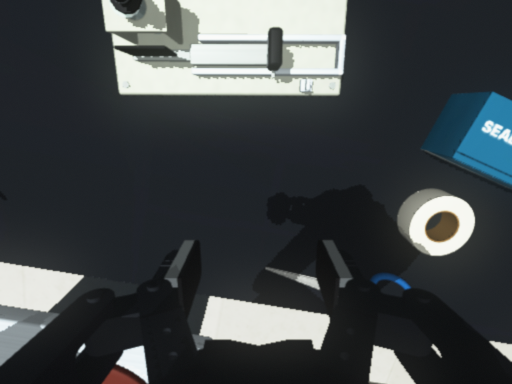

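The probe stands upright in the vial, released, shutter shut. The wrist view shows the tab at (275,48) and the clip at (307,87), with the plate edges level. Enlarging.

Run:
```python
from h import *
crop('wr9',235,15,355,105,6.5,'wr9a')
```

```text
(no output)
```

View pics/wr9a.png

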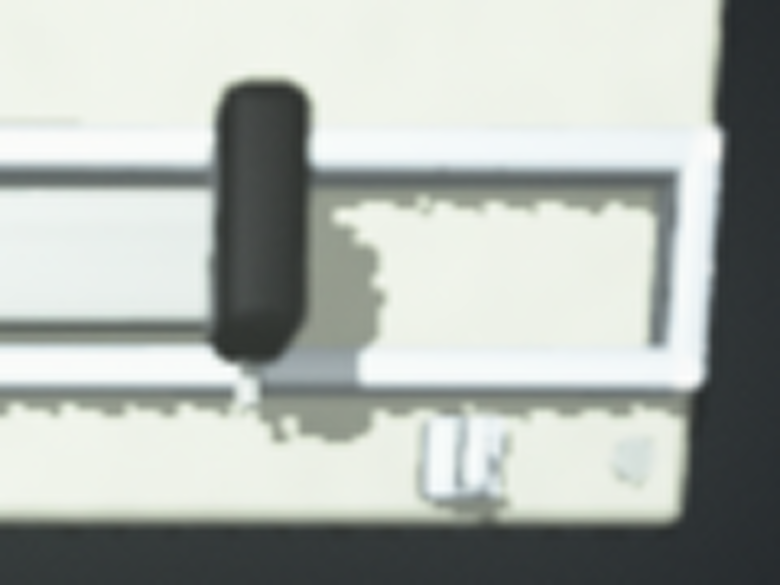

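Emit:
{"name": "play_rows", "arguments": {
  "motion": [
    [[-0.4,0,2.5,4,0,0,0],[-0.4,0,4.2,8,0,0,0],[-0.4,0,4.2,8,0,0,0],[-0.4,0,4.2,8,0,0,0],[-0.4,0,4.2,8,0,0,0]]
  ]
}}

```text
t: 11.62
tool_pos: [0.4294, -0.2205, 0.1202]
tool_rot: [3.127, 0.294, 0.015]
contact_force: [-0.5, -0.2, 0.7]
opening: 0.0598
```

Run:
```python
from h import *
for n in ['wrist']: im=snap(n,n[0:2]+'10')
o=ctrl.get_obs();P=o['tool_pos']; print(o['t'],P,o['tool_rot'],o['contact_force'],o['opening'])
crop('wr10',200,0,320,90,6.5,'wr10a')
```

```text
11.675 [ 0.42928841 -0.22056867  0.12008508] [3.12703652 0.29336159 0.01461   ] [-0.44968566  0.03518607 -0.59066691] 0.05984074843741387
```

View pics/wr10a.png

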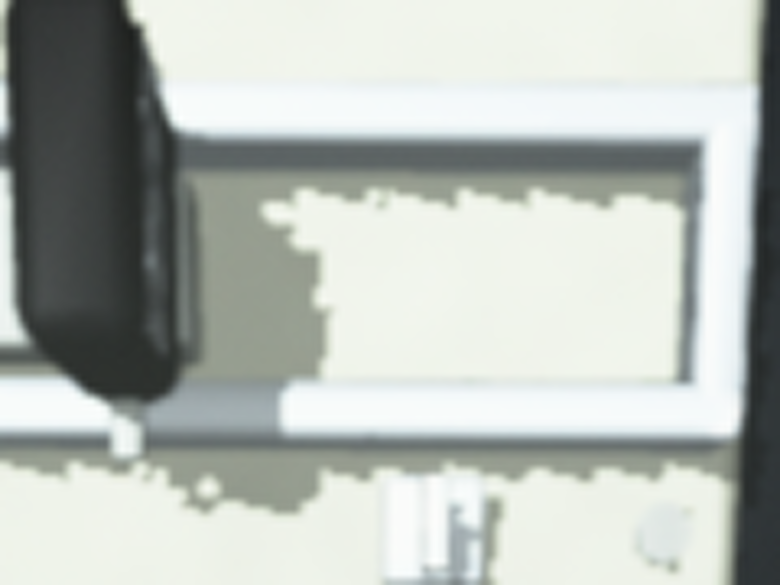

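Run:
```python
from h import *
w=load('wr10');C=lambda x,y:(200+x/6.5-.42,0+y/6.5-.42)
v=load('wr9');V=lambda x,y:(235+x/6.5-.42,15+y/6.5-.42)
th=np.radians(10.6);ya=np.array([-np.sin(th),np.cos(th)]);xa=np.array([np.cos(th),np.sin(th)])
r=w['T'][:3,0];print('tool yaw', np.degrees(np.arctan2(r[0],-r[1])))
p=plane(w,*C(127,440),.029);e=plane(w,*C(435,480),.031)
print(p,e,'dy',(e-p)[:2]@ya,(e-p)[:2]@xa)
p=plane(v,*V(248,388),.029);e=plane(v,*V(475,425),.031)
print(p,e,'dy',(e-p)[:2]@ya)
t=plane(v,*V(264,190),.068);print('tab',t,[ (t-p)[:2]@ya,(t-p)[:2]@xa])
# level of plate near edge in v and near rail in w
for a,b in [((0,517),(680,517))]:
  A=plane(v,*V(*a),.01);B=plane(v,*V(*b),.01);print(np.degrees(np.arctan2((B-A)[0],-(B-A)[1])))
A=plane(w,*C(282,436),.026);B=plane(w,*C(735,436),.026);print(np.degrees(np.arctan2((B-A)[0],-(B-A)[1])))
```

```text
tool yaw 10.687655696069992
[ 0.52250843 -0.17382377  0.029     ] [ 0.52463474 -0.20869201  0.031     ] dy -0.03466435698220802 -0.0043240283775734314
[ 0.52296915 -0.17411358  0.029     ] [ 0.52398799 -0.20866784  0.031     ] dy -0.034152017653511495
tab [ 0.54269712 -0.17037949  0.068     ] [np.float64(4.1383031563672486e-05), np.float64(0.020078204642404198)]
10.621923847280414
10.696981223491042
```

Pointer-to-edge distance is about 34.4 mm from both views; clip width (11.3 mm) and edge width (2.9 mm) check out against the given sizes. Moving over the tab.

Emit:
{"name": "play_rows", "arguments": {
  "motion": [
    [[-0.4,4,-1,0,0,0,0],[-0.4,8,-2,0,0,0,0],[-0.4,11.8,-2.9,0,0,0,0],[-0.4,11.8,-2.9,0,0,0,0],[-0.4,11.8,-2.9,0,0,0,0]]
  ]
}}

```text
t: 12.3
tool_pos: [0.5397, -0.1701, 0.1217]
tool_rot: [3.126, 0.294, 0.015]
contact_force: [-0.2, -0.0, -0.1]
opening: 0.0598
```

Run:
```python
from h import *
im=snap('wrist','wr11')
o=ctrl.get_obs();P=o['tool_pos']; print(o['t'],P,o['tool_rot'],o['contact_force'],o['opening'])
for dx in (-.015,0,.015):
  for dy in(-.006,.006):
    th=np.radians(10.65); print(dx,dy,proj(im,[P[0]+dx*np.cos(th)-dy*np.sin(th),P[1]+dx*np.sin(th)+dy*np.cos(th),.068]).round(1))
```

```text
12.35 [ 0.53939262 -0.17028743  0.12159673] [3.12663526 0.29320023 0.01495075] [-0.107692   -0.65162909  0.70254661] 0.05981696136533618
-0.015 -0.006 [266.7 233.6]
-0.015 0.006 [250.1 233.6]
0 -0.006 [266.9 214.2]
0 0.006 [250.  214.1]
0.015 -0.006 [267.1 193.9]
0.015 0.006 [249.8 193.8]
```

View pics/wr11.png

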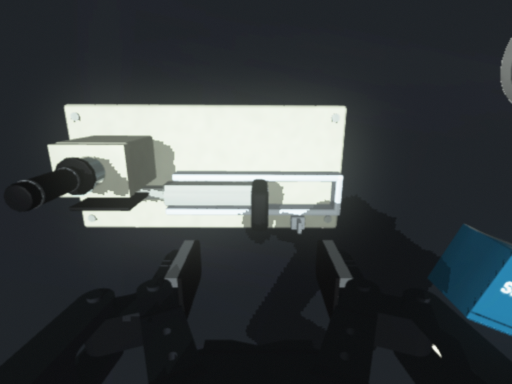

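Emit:
{"name": "play_rows", "arguments": {
  "motion": [
    [[-0.4,0,0,4,0,0,0],[-0.4,0,0,7.5,0,0,0],[-0.4,0,0,8.3,0,0,0],[-0.4,0,0,8.3,0,0,0],[0.2,0,0,8.3,0,0,0],[0.6,0,0,8.3,0,0,0],[1,0,0,8.3,0,0,0],[1,0,0,8.3,0,0,0],[1,0,0,8.3,0,0,0],[1,0,0,8.3,0,0,0]]
  ],
  "newtons": 50
}}

```text
t: 13.6
tool_pos: [0.541, -0.1709, 0.0399]
tool_rot: [3.125, 0.293, 0.017]
contact_force: [-1.1, -1.3, 5.0]
opening: 0.011
```

Run:
```python
from h import *
im=snap('wrist','wr12');im=snap('scene','sc12')
o=ctrl.get_obs();P=o['tool_pos']; print(o['t'],P,o['tool_rot'],o['contact_force'],o['opening'])
crop('sc12',255,130,345,220,7,'sc12a')
```

```text
13.7 [ 0.54103173 -0.17091735  0.03993119] [3.12544591 0.29260406 0.01731616] [-0.91586992 -1.01465686  6.00692369] 0.011247980649033946
```

View pics/wr12.png

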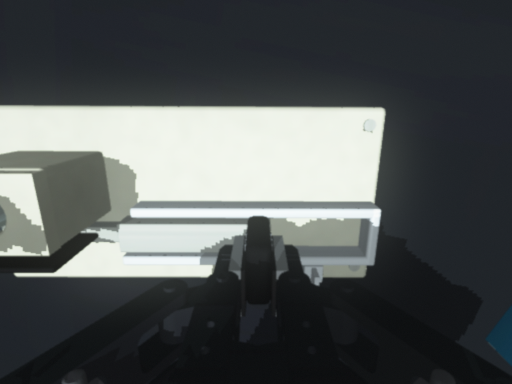

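View pics/sc12a.png

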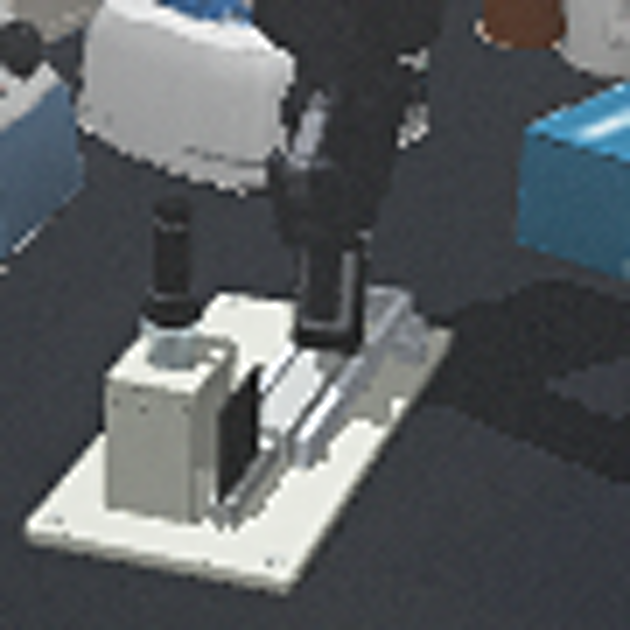

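Emit:
{"name": "play_rows", "arguments": {
  "motion": [
    [[1,0,0.6,0,0,0,0],[1,0,1.2,0,0,0,0],[1,0,1.8,0,0,0,0],[1,0,2.4,0,0,0,0],[1,0,3.0,0,0,0,0],[1,0,3.4,0,0,0,0],[1,0,3.4,0,0,0,0],[1,0,3.4,0,0,0,0],[1,0,3.4,0,0,0,0]]
  ]
}}

```text
t: 14.82
tool_pos: [0.547, -0.2034, 0.0399]
tool_rot: [-3.128, -0.292, -0.016]
contact_force: [-2.8, 6.6, 5.8]
opening: 0.0111
```

Run:
```python
from h import *
for n in ['wrist','scene','side']: snap(n,n[:2]+'13')
o=ctrl.get_obs();P=o['tool_pos']; print(o['t'],P,o['tool_rot'],o['contact_force'],o['opening'])
th=np.radians(10.65);print((P-[.54103,-.17092,0])[:2]@[-np.sin(th),np.cos(th)])
crop('sc13',255,130,345,220,7,'sc13a');crop('wr13',160,180,340,310,4,'wr13a')
```

```text
14.975 [ 0.54701001 -0.20333808  0.03990718] [-3.12763152 -0.29241666 -0.01575256] [-2.48125398  4.94344557  6.02362401] 0.011156033881069746
-0.03296482177608148
```

View pics/wr13a.png

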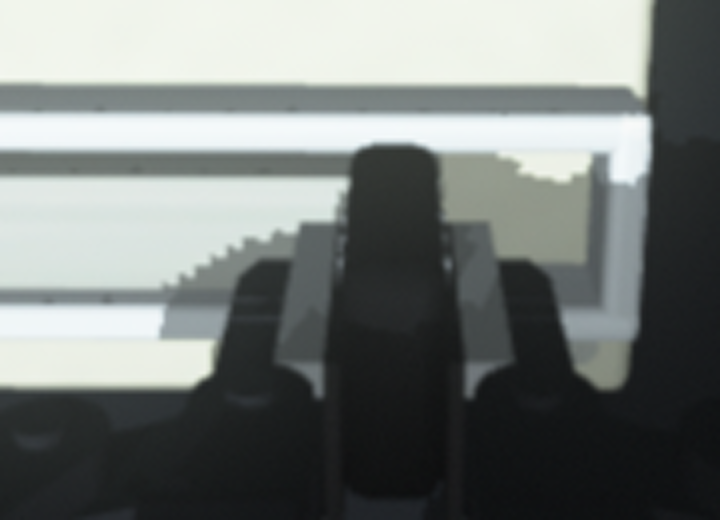

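View pics/sc13a.png

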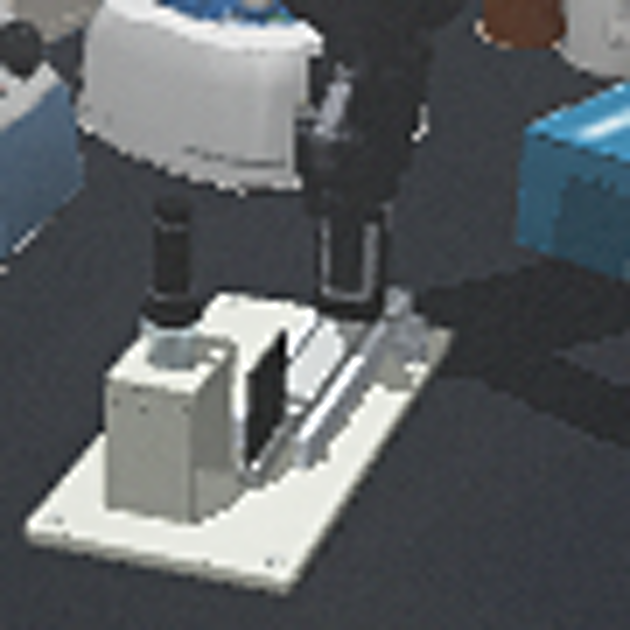

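Emit:
{"name": "play_rows", "arguments": {
  "motion": [
    [[1,0,0.15,0,0,0,0],[1,0,0.25,0,0,0,0],[1,0,0.25,0,0,0,0],[1,0,0.25,0,0,0,0],[1,0,0.25,0,0,0,0]]
  ]
}}

```text
t: 15.6
tool_pos: [0.5473, -0.2049, 0.0399]
tool_rot: [-3.125, -0.292, -0.014]
contact_force: [-2.8, 7.0, 5.9]
opening: 0.0113
```

Run:
```python
from h import *
for n in ['wrist','scene','side']: snap(n,n[:2]+'14')
o=ctrl.get_obs();P=o['tool_pos']; print(o['t'],P,o['contact_force'],o['opening'],o['dq'].round(4))
th=np.radians(10.65);print((P-[.54103,-.17092,0])[:2]@[-np.sin(th),np.cos(th)])
crop('sc14',290,150,330,195,14,'sc14a');crop('wr14',160,180,340,310,4,'wr14a');crop('si14',245,145,305,205,10,'si14a')
a=load('sc14');e=[0.5245,-.2087,.031];ya=np.array([-np.sin(th),np.cos(th),0])
for dy in (0,.005): print([((proj(a,np.array([0.5222,-.2087+.0,.029])+dy*ya)-[290,150]+.46)*14).round(), ((proj(a,np.array(e)+dy*ya)-[290,150]+.46)*14).round()])
```

```text
15.75 [ 0.54728644 -0.20487275  0.03991071] [-2.97395962  6.32730587  6.09627883] 0.011331272077462654 [ 0.0006  0.0004  0.0004 -0.0002 -0.0012  0.0019]
-0.0345241451434004
[array([335., 357.]), array([325., 346.])]
[array([328., 366.]), array([319., 355.])]
```

View pics/sc14a.png

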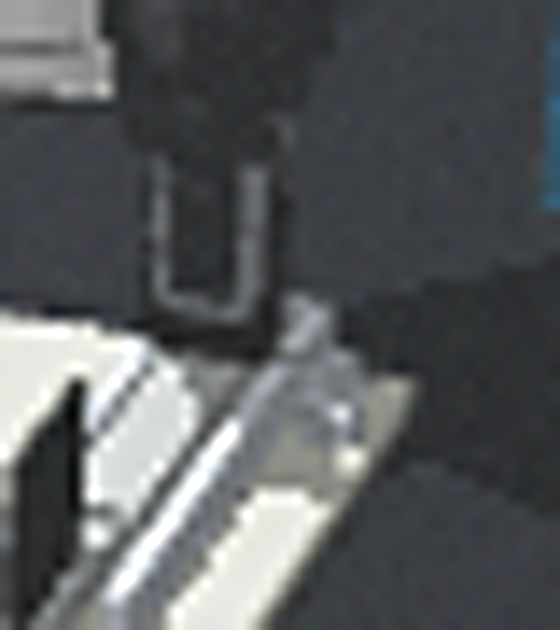

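View pics/wr14a.png

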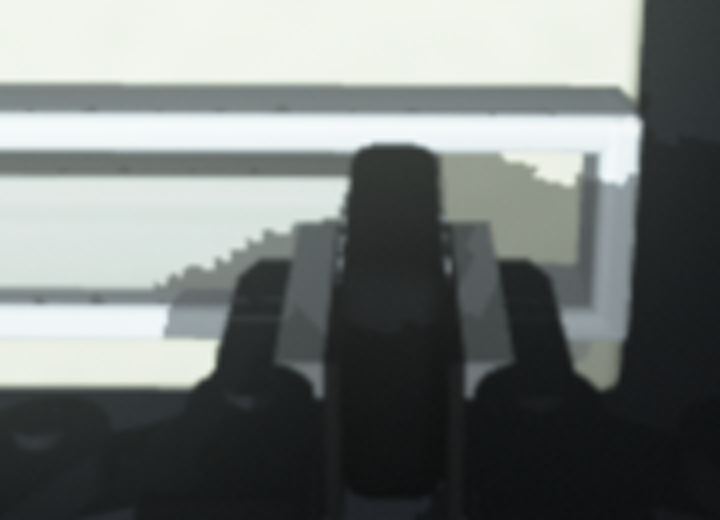

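View pics/si14a.png

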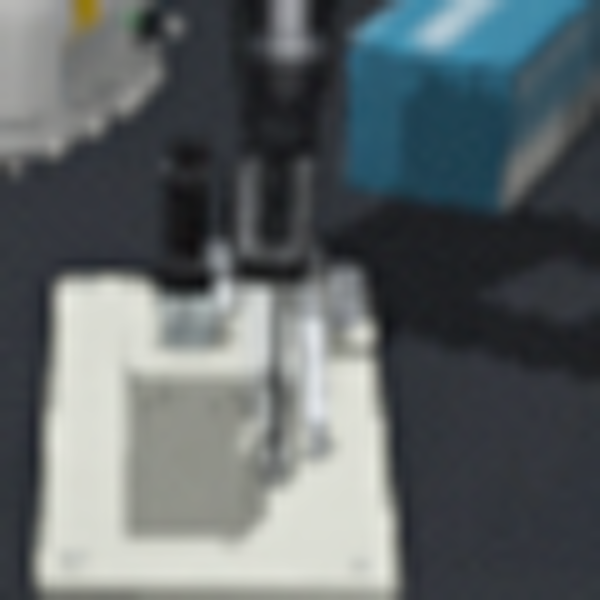

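Run:
```python
from h import *
th=np.radians(10.65);ya=np.array([-np.sin(th),np.cos(th),0])
w=load('wr10');C=lambda x,y:(200+x/6.5-.42,0+y/6.5-.42)
v=load('wr14');V=lambda x,y:(160+x/4-.375,180+y/4-.375)
u=load('wr12')
e=plane(w,*C(435,480),.031)
for a,b in [((757,95),(640,122)),((742,432),(630,320))]:
  A=plane(w,*C(*a),.026);B=plane(v,*V(*b),.026);print(A@ya,B@ya,'edge-rail',(e-A)@ya)
  t=plane(v,*V(395,150),.068); print('tab',t,(t-B)@ya)
# inner right edge far
A=plane(w,*C(703,145),.026);B=plane(v,*V(600,152),.026);print((e-A)@ya,(t-B)@ya)
print(ctrl.get_obs()['tool_pos']@ya)
```

```text
-0.33691748083264167 -0.33683904151035465 edge-rail 0.03486305942940032
tab [ 0.5755033  -0.19947628  0.068     ] 0.03444062790341482
-0.33713163842712146 -0.3372022457871416 edge-rail 0.03507721702388015
tab [ 0.5755033  -0.19947628  0.068     ] 0.03480383218020173
0.029216749730118452 0.02903603656944421
-0.30248719577912797
```

An independent check against the rail's end puts the tab 34.4–34.8 mm from it and the mark edge 34.9–35.1 mm, so they agree within 0.5 mm. The probe is upright. Handing in.

Run:
```python
from station import ctrl
print(ctrl.finish_job())
o=ctrl.get_obs();print(o['t'],o['tool_pos'],o['contact_force'],o['opening'])
```

```text
the job is handed in; nothing more can be done
None
the job is handed in; nothing more can be done
```

The job is handed in; the hand-in gave no verdict. The dip probe is in the vial and the gripper is holding the shutter at the mark.

- **Probe:** I lifted the black probe from its stand and guided it down into the vial. The collar touched the rim at the predicted height (TCP 99.1 mm, 5–6 N push). I let it go with the shutter still shut, and the last pictures show it upright with the collar on the rim. Its rod pressed the bore with about 3 N sideways on the way in, so I eased the arm back about 0.3 mm before release.
- **Shutter:** I gripped the tab and pulled it 34.5 mm. The camera put the pointer-to-edge distance at 34.2–34.7 mm. A second check against the rail's end put the tab within 0.5 mm of the mark edge. At hand-in the arm was still, with about 6–7 N of spring force on it and the tab not slipping in the fingers, at 15.75 s on the clock.
- **Not confirmed:** The fingers hid the pointer and clip at the end, so the line-up rests on the tab position and the measured pull, not on a direct view. I also did not re-measure the beaker, brown bottle and petri dish, but the arm never went near them.
- **Red look-alikes:** The three red probes fell over by themselves early on; nothing touched them.

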